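# Square the blanks and set the hold-down nut of a press magazine

### The arm

A 6-joint arm with a two-finger parallel gripper is mounted at the origin on the work surface. World frame = base frame: x ahead of the robot, y to its left, z up, the work surface at z = 0. Lengths are in m, angles in degrees, forces in N, time in s.
With the tool pointing down it reaches from about 0.35 to 0.875 m from the base axis. Payload 4.2 kg.
Tool frame: the origin (TCP) lies midway between the tips of the shut fingers; the grasp point (between the pads) lies 19 mm behind it; y points along the fingers, z is the direction in which the jaws open and shut, and the axes are right-handed (so a half turn about y gives the same grasp; the last joint's range is limited). The gripper opens to 87 mm and grips with 3 to 60 N. Pads are 19 mm wide; open, the fingers measure 117 mm over their backs; the gripper's body (75 mm by 190 mm) begins 51 mm behind the grasp point.
Start: joints at [89.015, 22.042, 0.453, 0, -68.411, -14.817], TCP at [0.17, 0.601, 0.223] pointing down, gripper open.
Joint ranges: [-179.83, 179.83], [-69.29, 118.12], [-61.27, 80.66], [-181.25, 117.63], [-171.15, -9.14], [-177.46, 177.46]. Speed limits (degrees/s): [159.86, 159.86, 180, 180, 180, 180].

### API

Orientations are given as [roll, pitch, yaw] about the fixed x, y, z axes, in that order (R = Rz(yaw) Ry(pitch) Rx(roll)).
In Python, from workcell import env gives the robot as it stands. The module is installed in compiled form; this text tells all that it offers. Calls block until the motion is done:
- env.goto(position, orientation): joint-space move of the TCP to a pose.
- env.move_straight(position, rotation=None, rate=0.15, force_limit=None): straight line of the TCP; rotation=None keeps the orientation; rate is the mean speed in m/s. With force_limit (N) it stops when the force on the tool has changed by that much, and returns True; else False.
- env.set_joints(angles): joint-space move.
- env.gripper_to(opening, grasp_force=None): opening from 0.0 (shut) to 1.0 (fully open); grasp_force is the grip in N (None keeps the last); returns when the fingers have stopped.
- env.dwell(seconds).
- env.inverse_kinematics(position, orientation): joint angles nearest the present ones, or None.
- env.read_state(): the state.
- env.grab_frame(name): name is "scene" or "top"; returns a dict with "image" (420x560x3 uint8, blue, green, red), "fx", "fy", "cx", "cy" (pixels), "D" ([k1, k2, p1, p2, k3] as OpenCV has them; the pictures are not rectified), "position" and "orientation" of the camera in the world. Camera axes: x right, y up, looking along -z (the intrinsics and any distortion apply to the point x, -y, -z); pixel columns grow to the right and rows downward; lengths in m; the calibration is good to about 2 mm. A picture is of the moment at which its call begins. There is no depth.
A pose or a line that the arm cannot do raises env.Unreachable and nothing moves.
- env.close_job(): hands the job in, once; it reports no verdict.
Trained networks look in a picture, given as the dict that the camera call returned (one of the last four; its "shot" number tells which), for a name from the list of things; names that differ only in an ending like _2 or _b are one class to them, and where a whole thing is asked for, a point or a joint stands for the part that bears it (a point fixed in the world has none). Each returns a list of dicts, best first, with "score" (0 to 1); they miss things now and then, are a little off and sometimes report something else, mostly with a low value. They report only what shows in the picture. A call takes as long as a camera call. They do not tell look-alikes from the thing itself.
- env.search_frame(picture, thing): "xyz" ([x, y, z] in m, in world coordinates, good to about 4 mm: the middle of the surface that is visible of it).
- env.trace(picture, thing): "mask" (420x560 bool, what is visible of it).
The state is a dict: "clock": time; "joint_positions": joint angles; "qvel": joint speeds; "joint_torque": joint torques, N m; "position": TCP position; "tool_rot": TCP orientation; "force": force on the tool from outside, world axes, zero at the start; "wrist_torque": the same for the moment, N m; "opening": opening from 0.0 (shut) to 1.0 (fully open).
Only numpy, scipy, OpenCV 4.12 (cv2) and the standard library are available. Lean on these libraries where they do the work, as an engineer would, in place of code of your own. Each camera call takes 0.05 s, during which the arm holds its last target. There are 200 camera calls.

### The job

Set up the blank magazine: first tap the stack of metal blanks back until all five are flush against the back stop. Then screw the brass knurled nut of the hold-down clockwise until it bottoms out, back it off a quarter turn, and finish still gripping the nut there, so that it cannot turn while the lock nut is tightened. Leave everything else on the bench where it is.

Things in the scene. Friction and masses are not known exactly. Their poses are not given: they have to be found in the camera images.
- magazine: the magazine, bolted to the table: dark steel base plate 160 x 110 x 12 mm, origin at the centre of its underside. Its own +x runs from the open front (where the blanks stick out, towards the robot) to the back, z up. Nothing on it is higher than z = 43 mm in its frame except the hold-down's washer (45 mm), nut, lock nut and stud, all within 22 mm of the stud's axis at x = 22, y = 0
- channel (a point): centre of the channel floor between the two aluminium side cheeks (magazine frame x = -42.5, y = 0, z = 12 mm). The cheeks run from x = -70 to -15 mm, inner faces y = +-26.2, outer faces y = +-36.2, top z = 40 mm, and guide the blanks with about 1 mm of play each side. Lightly oiled: friction about 0.2
- stop_face (a point): middle of the front face of the two-piece steel back stop, at the level of the lowest blank's underside (magazine frame x = -15, y = 0, z = 12 mm; stop top z = 38 mm)
- strap: teal hold-down strap 110 x 18 x 10 mm, carried by the nut and lifted by a coil spring; it reaches 21 mm over the back of the blanks and goes up and down with the nut. Origin on the stud's axis at its underside, z = 32 mm when bottomed
- stud_top (a point): top of the upright 16 mm stud, z = 91 mm. Just below it, at z = 79.5 to 87.5 mm, sits a dark hexagonal lock nut 27 mm across its corners, fixed: not turned in this job
- blank1: lowest of five loose flat metal blanks, each 80 x 50 x 4 mm, about 110 g, stacked in the channel; origin at the centre of its underside, x along the 80 mm. Flush against the stop its origin is at x = -55 mm in the magazine frame, its front edge at x = -95 mm, 15 mm beyond the front of the base plate. At the start each stands out to the front by its own 5 to 16 mm. Underside z = 12 mm
- blank2: second blank from below, as blank1, underside at z = 16 mm
- blank3: third blank from below, as blank1, underside at z = 20 mm
- blank4: fourth blank from below, as blank1, underside at z = 24 mm
- blank5: top blank, as blank1, underside at z = 28 mm, top at z = 32 mm
- nut: the brass knurled nut, already started on the stud's right-hand thread: a knurled head 43 mm in diameter and 20 mm high on top of a plain hub 25 mm in diameter and 10 mm high; origin on the axis at the underside of the hub. A red mark on top and side of the head lies on the nut's own -x. It rises 2 mm per turn and cannot come off
- nut_grip (a point): on the nut's axis at mid height of the knurled head, about z = 65 mm; the head reaches 10 mm above and below it
- nut_turn (a joint): turn of the nut in rad: 0 = bottomed out (hard stop, the red mark then points straight to the front of the magazine, its -x), growing counter-clockwise seen from above as it is unscrewed; starts at 1.95 to 3.0. It turns with a light friction of about 0.06 N m and stays where it is left
- spanner: open-ended spanner 150 mm long lying beside the magazine: leave alone
- spare_nut: spare brass knurled nut standing head down on the bench beside the magazine, not part of the job: leave alone
- parts_bin: clear plastic bin 130 x 110 x 75 mm full of small pressings: leave alone
- dial_stand: dial gauge on a grey block stand, 185 mm high: leave alone
- hammer: hammer 240 mm long, lying on the bench: leave alone
- caliper: digital caliper 190 mm long, lying on the bench: leave alone
- oil_bottle: small bottle 44 mm in diameter, 100 mm high, behind the magazine: leave alone
Mind the look-alikes: they are no part of the job. Leave any black or turquoise look-alike of the blank5 alone. Leave any green or orange look-alike of the magazine alone.

How it is judged (in metres and radians):
On the way, in this order (a step that is already met when the one before it is completed fails the run):
1. all five blanks lie flush against the back stop, within about 2 mm (x of each of blank1, blank2, blank3, blank4, blank5 in the frame of magazine above -0.0572 m), for 0.2 s.
2. the nut is screwed down until it bottoms out (within 0.08 rad), with the blanks still flush (all of step 1 and value of joint nut_turn below 0.08 rad), for 0.2 s.
At the end, for the whole second after the job is handed in: The nut stands a quarter turn (1.57 rad, within 0.26 rad or 15 degrees) back from bottoming, at rest, and the fingers still grip it with more than 2 N, the grasp centred on it within 15 mm; all five blanks are still flush against the back stop within about 2 mm (all of step 1 and value of joint nut_turn between 1.31 and 1.83 rad and contact force between the fingers and nut above 2 N and horizontal distance between the grasp point and nut_grip below 0.015 m and velocity of joint nut_turn between -0.1 and 0.1 rad/s); the arm keeps its last pose, push and grip.
It fails at once if another thing on the bench is moved by more than 25 mm (distance of any of spanner, spare_nut, parts_bin, dial_stand, hammer, caliper, oil_bottle from where it was at the start of the episode above 0.025 m).
It also fails if it takes over 70 s, if anything falls off the work surface, if the arm or the gripper's body presses on something with over 40 N, if the wrist force passes 120 N, or if a joint passes its speed limit or range.

## Working session

There is one attempt and no reset: what is moved stays moved. The work goes in short steps, each a Python script; the robot and the scene stay as the last script left them, time stands still between calls to the robot, and variables do not carry over. Pictures are saved under pics/ and viewed, about 8 in all and at most 12, crops included, and the job is handed in when it is done.

```bash
mkdir -p pics && python3 - <<'E'
from workcell import env
import cv2,json,pickle
s=env.read_state()
print({k:s[k] for k in ('clock','position','tool_rot','force','opening')})
for n in("scene","top"):
    p=env.grab_frame(n); cv2.imwrite(f"pics/{n}0.png",p["image"]); pickle.dump(p,open(f"pics/{n}0.pkl","wb"))
    print(n,p["position"],p["orientation"],p["fx"],p["fy"],p["cx"],p["cy"],p["D"])
    for t in("magazine","blank5","nut","strap","stud_top","stop_face","channel","nut_grip","spanner","spare_nut"):
        print(t,[(round(d["score"],2),[round(float(v),3) for v in d["xyz"]]) for d in env.search_frame(p,t)][:4])
print(env.read_state()["clock"])
E
```

```text
{'clock': 0.0, 'position': array([0.17003386, 0.60079165, 0.22145153]), 'tool_rot': array([-8.98742419e+01,  6.52950296e-03,  1.64184616e+02]), 'force': array([-0.57607031,  1.01060702,  0.29606804]), 'opening': 1.0020653826841563}
scene [0.8455147  0.44432369 0.81494419] [ 35.98489306   0.845699   148.61237987] 395.9576920271762 395.9576920271762 285.2386268030716 209.6947843468552 [-0.04230239  0.          0.          0.          0.        ]
magazine [(0.76, [0.824, -0.112, 0.014]), (0.73, [0.339, 0.189, 0.014]), (0.7, [0.579, -0.057, 0.013])]
blank5 [(0.73, [0.349, -0.153, -0.003]), (0.66, [0.364, 0.006, 0.002]), (0.59, [0.485, -0.079, 0.033])]
nut [(0.64, [0.844, -0.114, 0.072]), (0.63, [0.349, 0.183, 0.077]), (0.58, [0.589, -0.062, 0.075])]
strap [(0.91, [0.349, 0.178, 0.053]), (0.86, [0.838, -0.117, 0.045]), (0.76, [0.588, -0.064, 0.041])]
stud_top [(0.92, [0.823, -0.116, 0.016]), (0.72, [0.335, 0.184, 0.015]), (0.68, [0.578, -0.054, 0.014])]
stop_face [(0.85, [0.337, 0.186, 0.016]), (0.69, [0.58, -0.059, 0.015]), (0.62, [0.825, -0.112, 0.011])]
channel [(0.9, [0.827, -0.116, 0
[... 836 characters left out ...]
.079]), (0.5, [0.339, 0.164, 0.075]), (0.47, [0.833, -0.12, 0.077]), (0.33, [0.563, -0.071, 0.011])]
strap [(0.92, [0.569, -0.072, 0.046]), (0.9, [0.824, -0.123, 0.058]), (0.7, [0.335, 0.168, 0.041])]
stud_top [(0.85, [0.564, -0.068, 0.012]), (0.69, [0.32, 0.17, 0.016]), (0.62, [0.809, -0.125, 0.015])]
stop_face [(0.76, [0.811, -0.128, 0.011]), (0.7, [0.317, 0.167, 0.013])]
channel [(0.95, [0.81, -0.122, 0.011]), (0.84, [0.315, 0.176, 0.009]), (0.64, [0.562, -0.067, 0.013])]
nut_grip [(0.65, [0.572, -0.071, 0.077]), (0.56, [0.829, -0.121, 0.075]), (0.51, [0.336, 0.17, 0.074])]
spanner [(0.88, [0.603, -0.187, 0.004]), (0.52, [0.569, -0.07, 0.011])]
spare_nut [(0.77, [0.606, 0.05, 0.024])]
1.1
```

View pics/scene0.png

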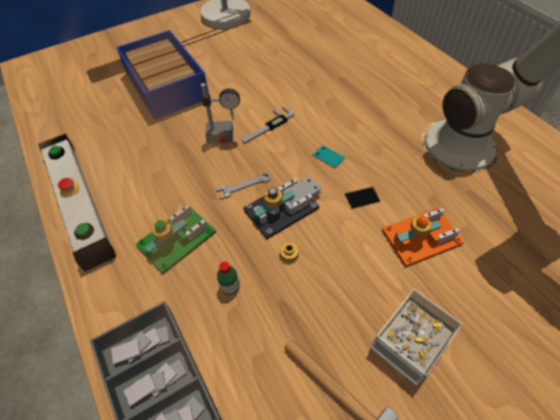

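View pics/top0.png

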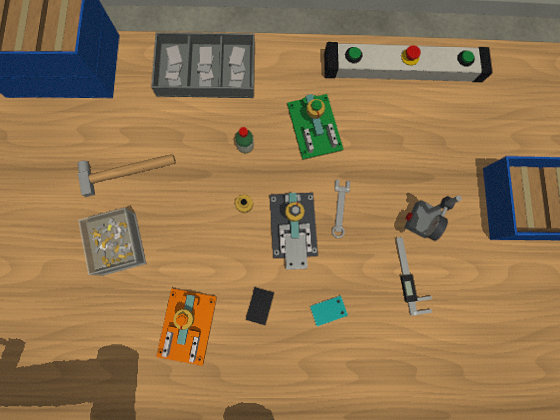

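Three magazine candidates: green (scene 175,237 / top 315,125), orange (422,235 / 187,325), dark steel with silver blanks (282,205 / 294,225). The dark one fits the description, and green and orange are excluded by name. The black and turquoise flat pieces (scene 362,197 and 329,157) are look-alikes of the blanks. Next, a rectified, enlarged crop to confirm this and measure.

```bash
cat > h.py <<'E'
from workcell import env
import numpy as np,cv2
from scipy.spatial.transform import Rotation as Ro
def proj(p,X):
    R=Ro.from_euler('xyz',p["orientation"],degrees=True).as_matrix()
    Xc=(np.atleast_2d(X)-p["position"])@R
    Xc=Xc*[1,-1,-1]
    K=np.array([[p["fx"],0,p["cx"]],[0,p["fy"],p["cy"]],[0,0,1.]])
    return cv2.projectPoints(np.ascontiguousarray(Xc),np.zeros(3),np.zeros(3),K,np.array(p["D"],float))[0][:,0]
def rect(p,z,x0,x1,y0,y1,mm):
    # image up = +x, left = +y
    xs=np.arange(x1,x0,-mm/1000);ys=np.arange(y1,y0,-mm/1000)
    X,Y=np.meshgrid(xs,ys,indexing='ij')
    q=proj(p,np.stack([X,Y,0*X+z],-1).reshape(-1,3)).reshape(*X.shape,2).astype(np.float32)
    return cv2.remap(p["image"],q[...,0],q[...,1],cv2.INTER_CUBIC)
E
python3 - <<'E'
import pickle
from h import *
o=[]
for n in("scene","top"):
    p=pickle.load(open(f"pics/{n}0.pkl","rb"))
    r=rect(p,.012,.45,.69,-.17,.03,.5)
    for i in range(0,480,40): cv2.line(r,(0,i),(6 if i%80 else 14,i),(0,0,255),1)
    for i in range(0,400,40): cv2.line(r,(i,0),(i,6 if i%80 else 14),(0,0,255),1)
    o.append(r)
cv2.imwrite("pics/r0.png",np.hstack(o)); print(o[0].shape)
E
```

```text
(480, 400, 3)
```

View pics/r0.png

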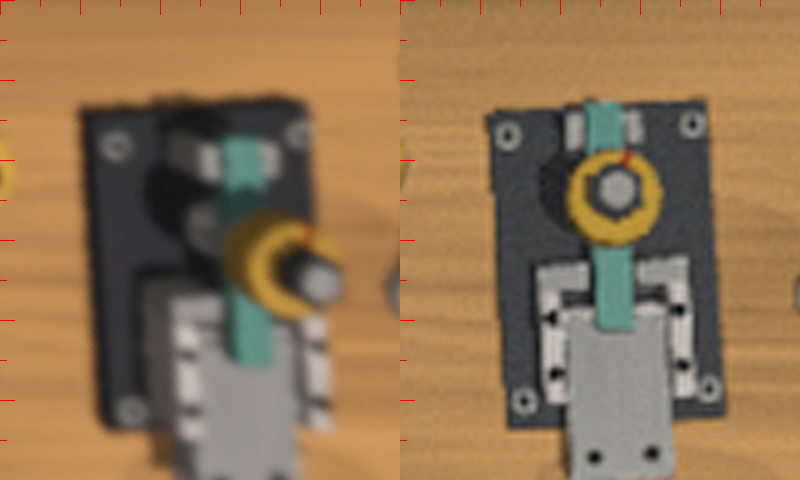

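The crop confirms the dark magazine. From the plate corners its centre is about (0.558, -0.072) with yaw about 3.65°, and both cameras agree. The red mark in the top half, at (627,157) against a nut centre of (615,197), gives a turn of about 2.8 rad. Next, push the blanks.

```bash
cat >> h.py <<'E'
C=np.array([.558,-.072]);YAW=3.65
def W(x,y,z):
    a=np.radians(YAW);return [C[0]+x*np.cos(a)-y*np.sin(a),C[1]+x*np.sin(a)+y*np.cos(a),z]
def Minv(p):
    a=np.radians(YAW);d=np.array(p[:2])-C;return np.round([d[0]*np.cos(a)+d[1]*np.sin(a),-d[0]*np.sin(a)+d[1]*np.cos(a),p[2]],4)
def st(m=""):
    s=env.read_state();print(m,round(s["clock"],2),"mag",Minv(s["position"]),"rot",np.round(s["tool_rot"],1),"F",np.round(s["force"],1),"T",np.round(s["wrist_torque"],2),"op",round(s["opening"],3),"j6",round(float(s["joint_positions"][5]),1));return s
E
python3 - <<'E'
from h import *
env.gripper_to(.15)
for yaw in(3.65,-176.35):
    print(yaw,env.inverse_kinematics(W(-.15,0,.12),[-90,0,yaw]))
q=[(abs(j[5]),y) for y in(3.65,-176.35) if (j:=env.inverse_kinematics(W(-.15,0,.12),[-90,0,y])) is not None]
y=min(q)[1]
env.goto(W(-.15,0,.12),[-90,0,y]); st("above")
env.move_straight(W(-.15,0,.008)); st("down")
hit=env.move_straight(W(-.095,0,.008),rate=.03,force_limit=20); print(hit); st("push")
p=env.grab_frame("top");cv2.imwrite("pics/t1.png",cv2.resize(p["image"][160:300,230:370],None,fx=3,fy=3,interpolation=cv2.INTER_CUBIC))
q=env.grab_frame("scene");cv2.imwrite("pics/s1.png",cv2.resize(q["image"][140:260,220:380],None,fx=3,fy=3,interpolation=cv2.INTER_CUBIC))
E
python3 -c "
import cv2,numpy as np
a=cv2.imread('pics/t1.png');b=cv2.imread('pics/s1.png');b=cv2.resize(b,(380,285));a=cv2.resize(a,(420,420));c=np.zeros((420,800,3),np.uint8);c[:,:420]=a;c[:285,420:]=b;cv2.imwrite('pics/m1.png',c)"
```

```text
3.65 [ 1.12740675e+01  8.26659809e+00 -3.57639372e+01 -2.54444375e-14
 -4.59694647e+01 -9.76240675e+01]
-176.35 [ 1.12740675e+01  8.26659809e+00 -3.57639372e+01  2.54444375e-14
 -4.59694647e+01  8.23759325e+01]
above 5.04 mag [-0.1495  0.0004  0.1201] rot [ -90.     0.  -176.3] F [0.8 0.6 0.7] T [-0.04 -0.01  0.01] op 0.153 j6 82.4
down 5.94 mag [-0.1494  0.0002  0.0084] rot [-9.000e+01  1.000e-01 -1.763e+02] F [-0.   0.9  0.9] T [-0.07  0.03  0.02] op 0.149 j6 82.4
False
push 7.92 mag [-0.1067 -0.0008  0.0057] rot [ -90.    -1.4 -176.6] F [-16.1   1.9   6.6] T [0.35 4.64 0.02] op 0.149 j6 83.3
```

View pics/m1.png

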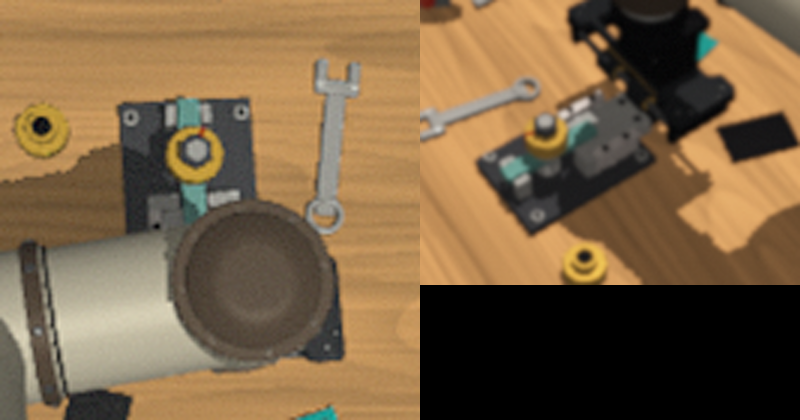

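The fingers are on the stack front (left half about 330,300; right half about 640,110), and the arm is compliant. I'll push a bit harder to see whether the stack is against a hard stop.

```bash
python3 - <<'E'
from h import *
for x in(-.088,-.082):
    env.move_straight(W(x,0,.009),rate=.03,force_limit=25); st(x)
env.dwell(.3); st("hold")
env.move_straight(W(-.105,0,.009),rate=.06); st("b")
env.move_straight(W(-.16,0,.009),rate=.1); st("off")
env.move_straight(W(-.16,0,.13),rate=.2)
# clear view
env.goto(W(-.13,.25,.25),env.read_state()["tool_rot"].tolist());st("away")
import pickle
o=[]
for n,z in(("top",.032),("scene",.032)):
    p=env.grab_frame(n);pickle.dump(p,open(f"pics/{n}2.pkl","wb"))
    o.append(rect(p,z,.44,.60,-.145,-.005,.36))
cv2.imwrite("pics/r2.png",np.hstack(o));print(o[0].shape)
E
```

```text
-0.088 8.41 mag [-0.1069 -0.0011  0.0053] rot [ -90.    -2.2 -176.7] F [-26.6   2.9  10.8] T [0.89 7.21 0.06] op 0.152 j6 83.5
-0.082 8.76 mag [-0.1071 -0.0016  0.0043] rot [ -89.9   -2.9 -176.8] F [-33.8   2.5  16.4] T [0.84 9.5  0.13] op 0.151 j6 83.6
hold 9.06 mag [-0.1071 -0.0016  0.0043] rot [ -89.9   -2.9 -176.8] F [-33.5   2.8  15.1] T [0.86 9.49 0.11] op 0.151 j6 83.6
b 9.59 mag [-1.064e-01 -1.000e-04  8.800e-03] rot [ -90.    -0.2 -176.4] F [-5.6 -1.   3.1] T [-0.24  1.69 -0.03] op 0.15 j6 83.2
off 10.29 mag [-0.158   0.0002  0.0095] rot [ -90.     0.2 -176.3] F [-0.6 -0.6  0.2] T [ 0.04 -0.03  0.05] op 0.153 j6 82.2
away 12.13 mag [-0.1306  0.2491  0.2487] rot [ -89.9   -0.2 -176.4] F [ 1.3  0.2 -1.2] T [-0.02 -0.05 -0.02] op 0.146 j6 50.4
(445, 389, 3)
```

View pics/r2.png

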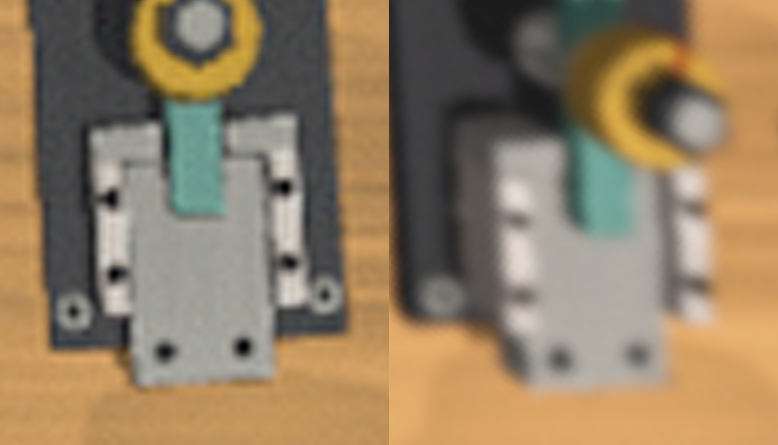

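The top blank is seated, with its front edge at row 383, x ≈ 0.462 against 0.463 expected. Under load the finger leaned its upper part forward. I'll do one more tap with the tip tilted forward to make sure the lowest blanks are seated too.

```bash
python3 - <<'E'
from h import *
R=[-90,3,-176.35]
env.goto(W(-.15,0,.10),R)
env.move_straight(W(-.15,0,.008),rate=.2)
env.move_straight(W(-.112,0,.008),rate=.08); st("pre")
for x in(-.107,-.104,-.1,-.096):
    env.move_straight(W(x,0,.008),rate=.04,force_limit=20); st(x)
env.move_straight(W(-.16,0,.008),rate=.12)
env.move_straight(W(-.16,0,.13),rate=.25); st("up")
for y in range(-180,180,30):
    j=env.inverse_kinematics(W(.022,0,.15),[-90,0,y])
    print(y,None if j is None else np.round(j,1))
E
```

```text
pre 14.59 mag [-0.1124 -0.      0.0081] rot [ -90.     3.  -176.4] F [-0.2 -0.   0.4] T [-0.02  0.16 -0.03] op 0.15 j6 82.0
-0.107 14.87 mag [-0.1069 -0.      0.008 ] rot [ -90.     3.  -176.3] F [-0.1  0.4 -0. ] T [-0.08  0.09  0.  ] op 0.151 j6 82.1
-0.104 15.12 mag [-0.106  -0.0002  0.0075] rot [ -90.     2.8 -176.4] F [-4.1 -0.1  1.3] T [-0.03  1.27 -0.01] op 0.146 j6 82.2
-0.1 15.37 mag [-0.1059 -0.0006  0.0066] rot [ -90.     2.3 -176.5] F [-9.5  0.4  3.4] T [0.1  2.71 0.07] op 0.151 j6 82.2
-0.096 15.62 mag [-0.1058 -0.0009  0.0057] rot [ -89.9    1.9 -176.5] F [-13.6  -0.3   4.8] T [0.19 4.18 0.09] op 0.149 j6 82.3
up 16.94 mag [-1.596e-01  1.000e-04  1.300e-01] rot [ -90.     3.1 -176.4] F [ 0.6 -0.  -0.7] T [-0.04  0.13 -0.07] op 0.149 j6 81.4
-180 [  8.9  21.6 -11.3   0.  -57.1  81.1]
-150 [  8.9  21.6 -11.3   0.  -57.1 111.1]
-120 [  8.9  21.6 -11.3   0.  -57.1 141.1]
-90 [  8.9  21.6 -11.3   0.  -57.1 171.1]
-60 [   8.9   21.6  -11.3    0.   -57.1 -158.9]
-30 [   8.9   21.6  -11.3   -0.   -57.1 -128.9]
0 [  8.9  21.6 -11.3  -0.  -57.1 -98.9]
30 [  8.9  21.6 -11.3  -0.  -57.1 -68.9]
60 [  8.9  21.6 -11.3   0.  -57.1 -38.9]
90 [  8.9  21.6 -11.3   0.  -57.1  -8.9]
120 [  8.9  21.6 -11.3   0.  -57.1  21.1]
150 [  8.9  21.6 -11.3   0.  -57.1  51.1]
```

The tip-forward tap also met a hard stop, at -0.106, so the whole stack is flush. Next, grip the nut.

```bash
python3 - <<'E'
from h import *
env.gripper_to(1.0)
j=env.inverse_kinematics(W(.022,0,.15),[-90,0,150]); yaw=150+140-j[5]  # j6=140
yaw=(yaw+180)%360-180
env.goto(W(.022,0,.15),[-90,0,yaw]); st("above")
print(env.move_straight(W(.022,0,.052),rate=.1,force_limit=8)); st("down")
env.gripper_to(0.0,20); st("grip")
E
```

```text
above 19.27 mag [ 0.0211 -0.      0.1496] rot [ -90.1   -0.  -121.1] F [-0.5 -0.  -0.2] T [-0.03 -0.09  0.01] op 1.002 j6 139.9
False
down 20.4 mag [0.0226 0.     0.0527] rot [-8.990e+01  1.000e-01 -1.211e+02] F [ 1.2 -0.8  0.2] T [-0.04 -0.1  -0.01] op 1.0 j6 140.0
grip 21.21 mag [ 0.0226 -0.0004  0.0521] rot [ -89.9    0.  -121.1] F [ 2.1 -2.5 -0.7] T [-0.77 -0.62 -0.02] op 0.488 j6 140.0
```

```bash
python3 - <<'E'
from h import *
q=np.array(env.read_state()["joint_positions"]);q0=q[5]
for d in[-30,-60,-90,-120,-140,-148,-153,-158,-162,-166,-170]:
    q[5]=q0+d; env.set_joints(q.tolist()); s=st(d); 
    if abs(s["wrist_torque"][2])>.6: break
E
```

```text
-30 21.77 mag [ 0.0233 -0.001   0.052 ] rot [-8.990e+01  1.000e-01 -1.511e+02] F [ 2.9 -4.  -2. ] T [-1.17 -0.94 -0.07] op 0.487 j6 110.0
-60 22.34 mag [ 0.0234 -0.0019  0.0518] rot [-89.9   0.2 178.9] F [ 5.1 -6.6 -5.2] T [-2.19 -1.24 -0.05] op 0.491 j6 80.0
-90 22.91 mag [ 0.0231 -0.0027  0.0517] rot [-89.9   0.2 148.9] F [  5.1 -11.   -6.5] T [-3.13 -1.38 -0.04] op 0.492 j6 50.0
-120 23.48 mag [ 0.0224 -0.0033  0.0515] rot [-89.9   0.2 118.9] F [  2.7 -12.9  -5.6] T [-3.76 -1.22 -0.03] op 0.49 j6 20.0
-140 23.9 mag [ 0.0218 -0.0034  0.0514] rot [-89.9   0.2  98.9] F [  2.9 -13.6  -5.8] T [-3.92 -1.07 -0.08] op 0.488 j6 -0.0
-148 24.16 mag [ 0.0216 -0.0035  0.0513] rot [-89.9   0.2  90.8] F [  2.4 -13.7  -4.7] T [-3.95 -1.03 -0.06] op 0.484 j6 -8.0
-153 24.41 mag [ 0.0214 -0.0035  0.0513] rot [-89.9   0.2  85.9] F [  2.6 -12.7  -6.6] T [-3.91 -0.91 -0.03] op 0.488 j6 -13.0
-158 24.66 mag [ 0.0213 -0.0034  0.0513] rot [-89.9   0.2  80.9] F [  2.  -13.4  -5.4] T [-3.83 -0.8  -0.09] op 0.49 j6 -18.0
-162 24.91 mag [ 0.0213 -0.0028  0.0514] rot [-89.9   0.2  76.9] F [  1.4 -10.2  -4.2] T [-3.18 -0.6   0.04] op 0.488 j6 -22.0
-166 25.16 mag [ 0.0217 -0.0016  0.0514] rot [-90.    0.1  73. ] F [ 1.  -7.2 -3.2] T [-2.01 -0.46  0.13] op 0.486 j6 -25.9
-170 25.41 mag [ 0.0222 -0.0006  0.0515] rot [-90.    0.   69.1] F [ 2.1 -3.7 -5.4] T [-1.07 -0.61  0.24] op 0.49 j6 -29.9
```

```bash
python3 - <<'E'
from h import *
import pickle
q=np.array(env.read_state()["joint_positions"])
for d in[-35,-40,-45]:
    q[5]=d; env.set_joints(q.tolist()); st(d)
env.dwell(.3);st()
o=[]
for n in("scene","top"):
    p=env.grab_frame(n);pickle.dump(p,open(f"pics/{n}3.pkl","wb"))
    c=proj(p,W(.022,0,.07))[0].astype(int)
    o.append(cv2.resize(p["image"][c[1]-40:c[1]+40,c[0]-40:c[0]+40],(400,400),interpolation=cv2.INTER_CUBIC))
cv2.imwrite("pics/n3.png",np.hstack(o))
E
```

```text
-35 25.66 mag [ 0.0226 -0.0002  0.0515] rot [-90.1  -0.   64.1] F [ 2.6 -1.  -3.7] T [-0.36 -0.72  0.19] op 0.486 j6 -34.8
-40 25.91 mag [ 0.023  -0.      0.0517] rot [-90.1  -0.1  59.1] F [ 3.2  0.7 -2.8] T [ 0.27 -0.91  0.18] op 0.486 j6 -39.8
-45 26.16 mag [ 0.0231 -0.0002  0.0519] rot [-90.1  -0.1  54.2] F [ 4.   0.5 -2.7] T [ 0.35 -1.08  0.18] op 0.487 j6 -44.8
 26.46 mag [ 0.0231 -0.0002  0.0519] rot [-90.1  -0.1  54. ] F [ 4.3  2.8 -1.8] T [ 0.86 -1.31  0.37] op 0.487 j6 -44.9
```

View pics/n3.png

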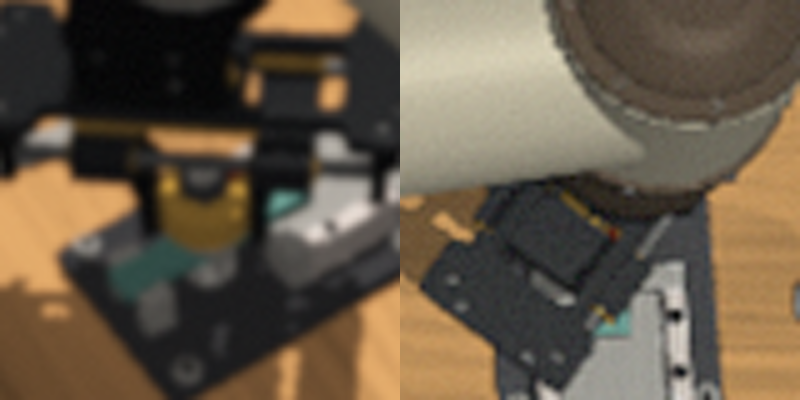

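Torque against the stop persists while the fingers slip, so the nut has bottomed out. The mark is just visible at (228,178). I'll release, check the mark, and regrip centred for a clean quarter turn.

```bash
python3 - <<'E'
from h import *
import pickle
env.gripper_to(1.0)
env.move_straight(W(.022,0,.15),rate=.2); st("up")
q=np.array(env.read_state()["joint_positions"]);q[0]+=35; env.set_joints(q.tolist())
p=env.grab_frame("top");pickle.dump(p,open("pics/top4.pkl","wb"))
r=rect(p,.075,.53,.63,-.12,-.02,.25); r2=rect(p,.032,.44,.57,-.13,-.03,.25)
r2=cv2.resize(r2,(400,520));r=cv2.copyMakeBorder(r,0,120,0,0,cv2.BORDER_CONSTANT)
cv2.imwrite("pics/n4.png",np.hstack([r,r2]))
hsv=cv2.cvtColor(r[:400],cv2.COLOR_BGR2HSV)
m=((hsv[...,0]<8)|(hsv[...,0]>172))&(hsv[...,1]>150)&(hsv[...,2]>90)
ys,xs=np.nonzero(m);print(len(ys),.63-ys.mean()*.00025,-.02-xs.mean()*.00025,"stud",W(.022,0,0))
q=env.search_frame(p,"nut");print(q[:3] and [(round(d["score"],2),np.round(d["xyz"],4)) for d in q])
E
```

```text
up 28.19 mag [0.0211 0.0002 0.149 ] rot [-89.9   0.1  53.9] F [-0.5 -0.  -0.4] T [ 0.04 -0.05 -0.02] op 1.002 j6 -45.0
166 0.5623448795180723 -0.07324246987951807 stud [np.float64(0.5799553741736913), np.float64(-0.07059944836110452), 0]
[(0.68, array([0.3385, 0.1658, 0.0758])), (0.6, array([ 0.8329, -0.12  ,  0.0779])), (0.51, array([ 0.5715, -0.0723,  0.0766]))]
```

View pics/n4.png

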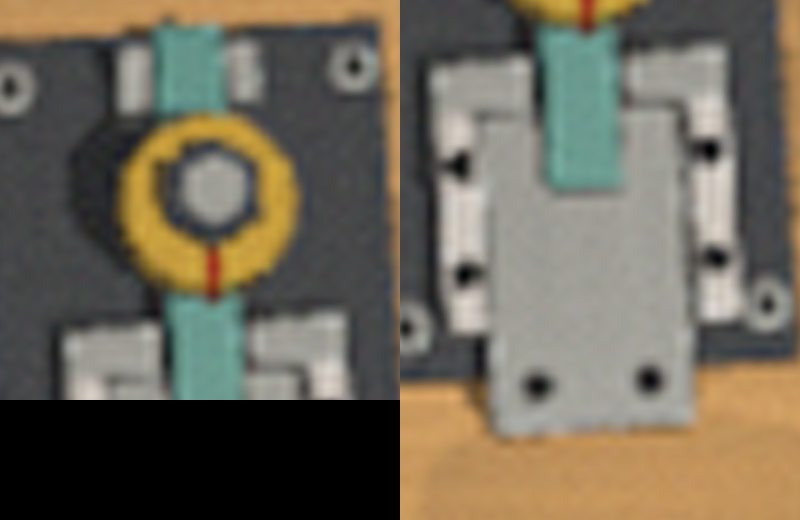

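The mark at (213,270) is straight ahead of the nut centre (209,202) along the magazine's front direction, so turn ≈ 0 and it has bottomed. The blanks are still seated. The nut centre comes out at about y = -2 mm in my magazine frame, so I'll regrip there and back off 90°.

```bash
python3 - <<'E'
from h import *
import pickle
q=np.array(env.read_state()["joint_positions"]);q[0]-=35; env.set_joints(q.tolist())
R=[-90,0,54]
env.goto(W(.022,-.002,.15),R); st("above")
print(env.move_straight(W(.022,-.002,.052),rate=.1,force_limit=8)); st("down")
env.gripper_to(0.0,20); st("grip")
q=np.array(env.read_state()["joint_positions"]);q0=q[5]
for d in(20,40,60,80,91):
    q[5]=q0+d; env.set_joints(q.tolist()); st(d)
env.dwell(.3);st("end")
o=[]
for n in("scene","top"):
    p=env.grab_frame(n)
    c=proj(p,W(.022,0,.07))[0].astype(int)
    o.append(cv2.resize(p["image"][c[1]-40:c[1]+40,c[0]-40:c[0]+40],(400,400),interpolation=cv2.INTER_CUBIC))
cv2.imwrite("pics/n5.png",np.hstack(o))
E
```

```text
above 31.18 mag [ 0.0224 -0.0011  0.1501] rot [-90.   -0.   54.1] F [ 0.7  0.2 -0.7] T [ 0.07 -0.07  0.01] op 0.999 j6 -44.7
False
down 32.32 mag [ 0.0226 -0.002   0.0527] rot [-90.1  -0.1  54. ] F [ 1.  -0.1  0.1] T [ 0.11 -0.08 -0.03] op 0.997 j6 -44.7
grip 33.12 mag [ 0.0217 -0.0018  0.052 ] rot [-90.   0.  54.] F [-1.   0.9  0.7] T [ 0.34  0.18 -0.04] op 0.49 j6 -44.7
20 33.55 mag [ 0.0217 -0.0018  0.0521] rot [-90.    0.   73.9] F [-1.5  1.5  1.1] T [0.36 0.26 0.08] op 0.49 j6 -24.9
40 33.98 mag [ 0.0217 -0.0018  0.0522] rot [-90.   -0.   93.8] F [-1.9  1.6  2.7] T [0.35 0.43 0.06] op 0.488 j6 -5.0
60 34.4 mag [ 0.0216 -0.0018  0.0523] rot [-90.   -0.  113.8] F [-3.1  0.9  5.8] T [0.5  0.73 0.03] op 0.493 j6 15.0
80 34.83 mag [ 0.0216 -0.0019  0.0524] rot [-90.   -0.  133.8] F [-3.6  1.3  6.1] T [0.48 0.91 0.05] op 0.487 j6 35.1
91 35.12 mag [ 0.0215 -0.0019  0.0524] rot [-90.   -0.  144.8] F [-2.9  0.4  6.7] T [0.4  0.85 0.07] op 0.485 j6 46.1
end 35.42 mag [ 0.0215 -0.0019  0.0524] rot [-90.   -0.  144.8] F [-2.   1.1  5.6] T [0.4  0.88 0.09] op 0.489 j6 46.1
```

View pics/n5.png

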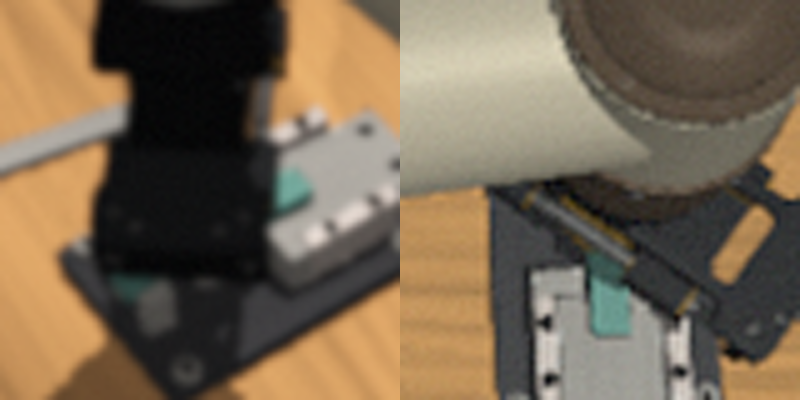

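The finger hides the mark, but the turn was clean. The grasp stayed centred, torque was only the thread friction, and the upward force grew as the nut rose. No sign of slip, so I'm handing in.

```bash
python3 - <<'E'
from h import *
st(); env.close_job()
E
```

```text
35.52 mag [ 0.0215 -0.0019  0.0524] rot [-90.   -0.  144.8] F [-4.5  1.   6.3] T [0.45 0.86 0.07] op 0.487 j6 46.1
the job is handed in; nothing more can be done
```

I did the job on the dark steel magazine and handed it in at 35.5 s. The hand-in gives no verdict.

- **Blanks:** I pushed the stack back until it hit a hard stop. A second tap with the fingertips tilted forward met the same stop, so the lowest blanks should be seated too. The top blank's front edge measured x = 0.462 m against 0.463 m expected. I checked the lower four only by touch, not in the pictures.
- **Nut down to the stop:** I turned the nut clockwise until it stopped and the fingers slipped. I then released it and took a picture: the red mark pointed straight to the front, so the turn is about 0. The blanks still looked seated.
- **First grip off-centre:** it sat about 2 mm off and pulled sideways with up to about 14 N while turning. I regripped on the corrected centre.
- **Back-off and hold:** I turned the nut 91° back with a 20 N grip. The grasp stayed within about 0.5 mm of where it closed, with only light torque and no sign of slip.

**Not confirmed:** the gripper hid the red mark at the end, so the quarter turn rests on the wrist angle and forces. I did not re-measure the other things on the bench at the end. The arm met no unexpected contact.

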